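# Clamp the sample dish in the hold-down fixture

## Robot

A 7-joint arm with a two-finger parallel gripper is mounted at the origin on a cart in front of the work surface, level with it; the furniture and walls round the work are solid. World frame = base frame: x ahead of the robot, y to its left, z up, the work surface at z = 0. Lengths are in m, angles in rad, forces in N, time in s.
With the tool pointing down it reaches from about 0.4 to 0.85 m from the base axis. Payload 4.4 kg.
Tool frame: the origin (TCP) lies at the very end of the fingers, on their centre line; the grasp point (between the pads) lies 19 mm behind it; x points along the fingers, z is the direction in which the jaws open and shut, and the axes are right-handed (so a half turn about x gives the same grasp; the last joint's range is limited). The gripper opens to 94 mm and grips with 3 to 60 N. Pads are 16 mm wide; open, the fingers measure 119 mm over their backs; the gripper's body (75 mm by 177 mm) begins 78 mm behind the grasp point.
Start: joints at [1.213, 0.628, 0.038, 1.517, -0.027, 0.996, -0.02], TCP at [0.187, -0.623, 0.173] pointing down, gripper open.
Joint ranges: [-3.06, 3.06], [-0.37, 2.12], [-1.25, 1.32], [0.18, 2.47], [-1.1, 4.24], [0.23, 1.98], [-2.94, 2.94]. Speed limits (rad/s): [2.57, 2.57, 3.14, 3.14, 3.14, 3.14, 3.14].

## Interface

Orientations are given as a unit quaternion [w, x, y, z].
In Python, from bench import bot gives the robot as it stands. The module is installed in compiled form; this text tells all that it offers.
- The arm moves only by the shell command python3 -m jog 'ROWS' [FORCE]. ROWS is a JSON object of lists of equal length, an entry for each row: "translation": the shift along the tool's x, y, z in cm, a list of three; "twist": the turn, a rotation vector about the tool's x, y, z in rad, a list of three; "fingers": the finger opening in cm, from 0 to 9.4. A call has 1 to 5 rows; each row shifts and turns the pose as measured when the row begins, along the tool's axes as they then stand; what a row does not reach is not made up. A row lasts 1/8 s, in which the tool goes at most 62.5 mm and 10.7 degrees, less where a joint would pass 70% of its speed; a pose out of reach is approached as far as the arm can. A call with a gripper value outside its range is refused whole. The fingers move at their own pace and stop on an object; FORCE is the grip in N (left out, the last holds). Time passes only in rows, so rows that do not move let the fingers close. It gives the time, the measured TCP pose, the force and the opening at its end, in the units of the state.
- bot.get_obs(): the state, without advancing time (a new reading comes with each control period).
- bot.capture(name): name is "scene" or "top" or "wrist"; returns a dict with "image" (384x512x3 uint8, blue, green, red), "fx", "fy", "cx", "cy" (pixels), "rvec" (rotation vector, rad) and "tvec" (3), from world to camera coordinates, as OpenCV has them; the wrist camera has in their place "mount" (4x4, takes a point from camera to tool coordinates, whose origin is the TCP and whose axes are the tool frame's). Camera axes: x right, y down, z forward; pixel columns grow to the right and rows downward; lengths in m; the calibration is good to about 2 mm. The wrist camera is an equidistant fisheye: a pixel r from the principal point sees the ray r / f radians off the axis. A picture is of the moment at which its call begins: read the wrist's pose just before it. There is no depth.
- bot.sign_off(): hands the job in, once; it reports no verdict.
The state is a dict: "time_s": time; "joint_positions": joint angles; "qvel": joint speeds; "tau": joint torques, N m; "position": TCP position; "orientation": TCP orientation; "force": force on the tool from outside, world axes, zero at the start; "moment": the same for the moment, N m; "opening": finger opening in m.
Only numpy, scipy, OpenCV 4.12 (cv2) and the standard library are available. Lean on these libraries where they do the work, as an engineer would, in place of code of your own. Each camera call takes 0.05 s, during which the arm holds its last target.

## Task

Clamp the covered sample dish in the hold-down fixture: push the dish across the bench with the fingertips until it sits fully home in the V-shaped stop, then flip the red lever over with a finger so that it snaps down and its rubber pad holds the dish. Only push: do not pick up the dish, and leave the other things on the bench where they are.

Things in the scene. Friction and masses are not known exactly. Their poses are not given: they have to be found in the camera images.
- sample_dish: covered round clear dish with a beige sample, 63 mm diameter, 16 mm high, about 22 g, standing loose on the bench in front of the V stop; origin at the centre of its underside, z up
- fixture: blue-painted metal hold-down fixture fixed to the bench. Origin on the bench below the lever's pivot; its -x axis points from the pivot to the open side of the V stop, where the dish comes in; z up. Behind the V a base plate 64 mm wide, 6 mm thick (11 mm at the bolts) reaches 54 mm behind the origin; two dark steel cheeks (38 mm wide overall, 52 mm high, 24 mm deep) carry the pivot
- v_corner (a point): top of the corner of the V stop, 17 mm in front of the fixture's origin. The V is two walls 8 mm thick and 14 mm high, each at 45 degrees to the fixture's axis, whose inner faces meet here and spread to about 45 mm either side of the axis; the bench is its floor
- nest (a point): point on the bench where the centre of the dish's underside lies when the dish is fully home in the V: 62 mm in front of the fixture's origin, on its axis (fixture frame -0.062, 0, 0)
- pivot (a point): pivot of the lever, 38 mm above the bench, over the fixture's origin; the lever turns about the fixture's y axis
- clamp_lever (a joint): lever angle (red handle and steel arm, one rigid rocker). 0 = open: handle leans 0.67 rad back from the V, arm raised. Grows as the handle swings towards the V. A spring drives it from the middle (0.67, handle upright) to either end (0.2 Nm there): 3 N near the handle's end starts it, past upright it snaps. 1.33 = clamped on the dish with about 3 N; 1.40 = stop, dish missing. Starts at 0
- handle_tip (a point): end of the red handle on its centre line, 85 mm from the pivot (the rounded end reaches 9 mm farther); a round bar 18 mm thick, red over the outer 47 mm. Open: about 53 mm behind the pivot, 105 mm above the bench; clamped: as far in front of it, at the same height
- clamp_pad: black rubber pad, 18 mm across, under the end of the lever's arm (its origin lies on the pivot, not on the pad)
- pad_face (a point): centre of the pad's lower face; clamped, it lies on the middle of the dish's lid, 16 mm above the bench
- weight_small: steel calibration weight, 29 mm across, 52 mm high; to be left alone
- timer: white digital timer lying flat, 66 x 66 x 19 mm; to be left alone
- tape_roll: roll of amber tape lying flat, 96 mm across, 19 mm high; to be left alone
- marker: marker pen with a blue cap lying down, 128 x 15 x 15 mm; to be left alone
Mind the look-alikes: they are no part of the job. What is shaped like the sample_dish but green is not meant.

How it is judged:
By the outcome, as a careful person would: the job done as asked, in the order asked, and still so for the second after the job is handed in, with the robot touching nothing.
It also fails if it takes over 45 s, if anything falls off the work surface, if the arm or the gripper's body presses on something with over 40 N, if the wrist force passes 120 N, or if a joint passes its speed limit or range.

## Working session

There is one attempt and no reset: what is moved stays moved. The work goes in short steps, Python scripts to look and compute and a shell command to move; the robot and the scene stay as the last step left them, time stands still between calls to the robot, and variables do not carry over. Pictures are saved under pics/ and viewed, and the job is handed in when it is done.

```bash
mkdir -p pics; cat > h.py <<'E'
import numpy as np, cv2
from bench import bot
from scipy.spatial.transform import Rotation as R
def ray(c,uv):
    uv=np.array(uv,float).reshape(-1,2)
    d=np.c_[(uv[:,0]-c['cx'])/c['fx'],(uv[:,1]-c['cy'])/c['fy'],np.ones(len(uv))]
    Rm=cv2.Rodrigues(np.array(c['rvec'],float))[0]; t=np.array(c['tvec'],float).reshape(3)
    return -Rm.T@t, d@Rm
def onz(c,uv,z):
    o,d=ray(c,uv); return o+d*((z-o[2])/d[:,2])[:,None]
def proj(c,p):
    return cv2.projectPoints(np.array(p,float).reshape(-1,1,3),np.array(c['rvec'],float),np.array(c['tvec'],float),np.array([[c['fx'],0,c['cx']],[0,c['fy'],c['cy']],[0,0,1.]]),None)[0].reshape(-1,2)
def tri(c1,u1,c2,u2):
    o1,d1=ray(c1,u1);o2,d2=ray(c2,u2);d1=d1[0];d2=d2[0]
    s=np.linalg.lstsq(np.c_[d1,-d2],o2-o1,rcond=None)[0]
    a=o1+s[0]*d1;b=o2+s[1]*d2; return (a+b)/2,np.linalg.norm(a-b)
E
python3 - <<'E'
from h import *
o=bot.get_obs(); print(o['time_s'],o['position'],o['orientation'],R.from_quat(np.roll(o['orientation'],-1)).as_matrix().round(3))
for n in('scene','top','wrist'):
    c=bot.capture(n); cv2.imwrite(f'pics/{n}0.png',c['image']); np.save(f'{n}0.npy',c,allow_pickle=True)
    print(n,{k:v for k,v in c.items() if k!='image'})
E
```

```text
0.0 [ 0.18680267 -0.62178538  0.17205806] [ 0.5668247   0.42238157  0.56794922 -0.42158896] [[-0.001  0.958  0.288]
 [ 0.002  0.288 -0.958]
 [-1.    -0.    -0.002]]
scene {'fx': 376.3061010936797, 'fy': 376.3061010936797, 'cx': 254.4072044789307, 'cy': 190.17808598529425, 'rvec': array([ 0.61154402, -2.391005  ,  1.52259051]), 'tvec': array([0.54364389, 0.12408433, 0.80778744])}
top {'fx': 426.94891809200243, 'fy': 426.94891809200243, 'cx': 252.24208084342123, 'cy': 185.1444810351612, 'rvec': array([ 1.95729789, -2.26397865,  0.24308465]), 'tvec': array([0.22624043, 0.50754298, 0.95752116])}
wrist {'fx': 297.3186396354542, 'fy': 297.3186396354542, 'cx': 252.74884485759333, 'cy': 195.2775936136447, 'mount': array([[-5.94784922e-04, -2.36529173e-01,  9.71624205e-01,
        -2.11417570e-01],
       [-7.74271161e-04, -9.71623977e-01, -2.36529592e-01,
         6.73397281e-02],
       [ 9.99999523e-01, -8.92984837e-04,  3.94769574e-04,
        -6.98191173e-04],
       [ 0.00000000e+00,  0.00000000e+00,  0.00000000e+00,
         1.00000000e+00]])}
```

View pics/scene0.png

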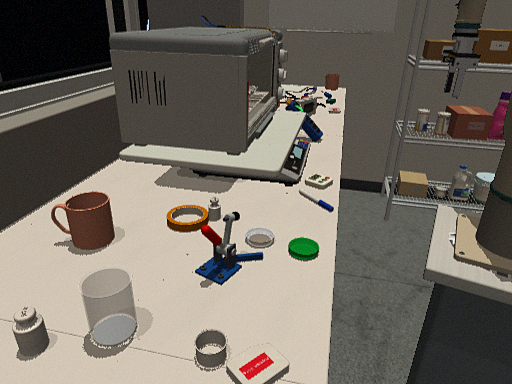

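View pics/top0.png

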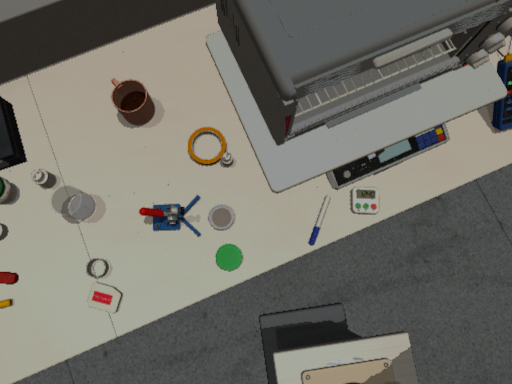

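View pics/wrist0.png

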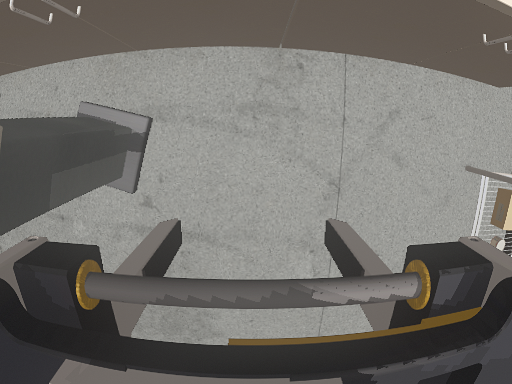

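The top view shows the dish at about (221,217), the fixture base at (167,217), the V arms opening right to (198,200)/(199,234), the red handle at (150,212) and the green look-alike at (229,257). The weight is at (227,159). Next I measure these.

```bash
python3 - <<'E'
from h import *
t=np.load('top0.npy',allow_pickle=True).item(); s=np.load('scene0.npy',allow_pickle=True).item()
for n,c in(('t',t),('s',s)):
    im=c['image']
    x,y,w,h=(130,180,130,100) if n=='t' else (180,195,150,100)
    cv2.imwrite(f'pics/{n}crop.png',cv2.resize(im[y:y+h,x:x+w],None,fx=6,fy=6,interpolation=cv2.INTER_CUBIC)[:600,:800])
    hsv=cv2.cvtColor(im,cv2.COLOR_BGR2HSV)
    roi=np.zeros(im.shape[:2],np.uint8); roi[y:y+h,x:x+w]=255
    for nm,lo,hi in(('blue',(105,120,40),(125,255,255)),('red',(0,150,60),(8,255,255)),('green',(50,100,40),(75,255,255))):
        m=cv2.inRange(hsv,lo,hi)&roi
        for k in cv2.findContours(m,cv2.RETR_EXTERNAL,cv2.CHAIN_APPROX_NONE)[0]:
            if len(k)>12:
                r=cv2.minAreaRect(k); print(n,nm,r, cv2.boxPoints(r).round(1).tolist())
print(proj(t,[[0,0,0],[.5,0,0],[0,-.5,0]]))
E
```

```text
t blue ((189.6616668701172, 225.86439514160156), (24.757951736450195, 2.460092067718506), 42.87890625) [[179.8000030517578, 218.3000030517578], [181.39999389648438, 216.5], [199.60000610351562, 233.39999389648438], [197.89999389648438, 235.1999969482422]]
t blue ((166.5, 220.5), (17.0, 27.0), 90.0) [[153.0, 212.0], [180.0, 212.0], [180.0, 229.0], [153.0, 229.0]]
t blue ((161.5, 208.0), (6.0, 15.0), 90.0) [[154.0, 205.0], [169.0, 205.0], [169.0, 211.0], [154.0, 211.0]]
t blue ((190.75001525878906, 203.75001525878906), (2.1213202476501465, 21.21320343017578), 45.0) [[182.5, 210.5], [197.5, 195.5], [199.0, 197.0], [184.0, 212.0]]
t red ((151.42079162597656, 211.79208374023438), (23.28386878967285, 6.865756988525391), 5.710593223571777) [[139.5, 214.0], [140.1999969482422, 207.1999969482422], [163.3000030517578, 209.5], [162.6999969482422, 216.39999389648438]]
t green ((228.25003051757812, 256.7500305175781), (25.45584487915039, 24.748737335205078), 45.0) [[210.5, 256.5], [228.0, 239.0], [246.0, 257.0], [228.5, 274.5]]
s blue ((217.8275909423828, 268.9310302734375), (40.85297393798828, 2
[... 418 characters left out ...]
261.0]]
s blue ((324.39117431640625, 204.38528442382812), (13.805370330810547, 4.5250935554504395), 32.47119140625) [[317.3999938964844, 202.60000610351562], [319.79998779296875, 198.8000030517578], [331.3999938964844, 206.1999969482422], [329.0, 210.0]]
s red ((210.7517852783203, 234.80165100097656), (24.80714225769043, 9.308771133422852), 43.02506637573242) [[198.5, 229.6999969482422], [204.89999389648438, 222.89999389648438], [223.0, 239.89999389648438], [216.60000610351562, 246.6999969482422]]
s green ((303.5, 248.5), (21.0, 29.0), 90.0) [[289.0, 238.0], [318.0, 238.0], [318.0, 259.0], [289.0, 259.0]]
[[353.12038001 411.45271873]
 [314.11393519 194.79589488]
 [568.56952907 376.85066136]]
```

```bash
ls pics
```

```text
scene0.png
scrop.png
tcrop.png
top0.png
wrist0.png
```

View pics/tcrop.png

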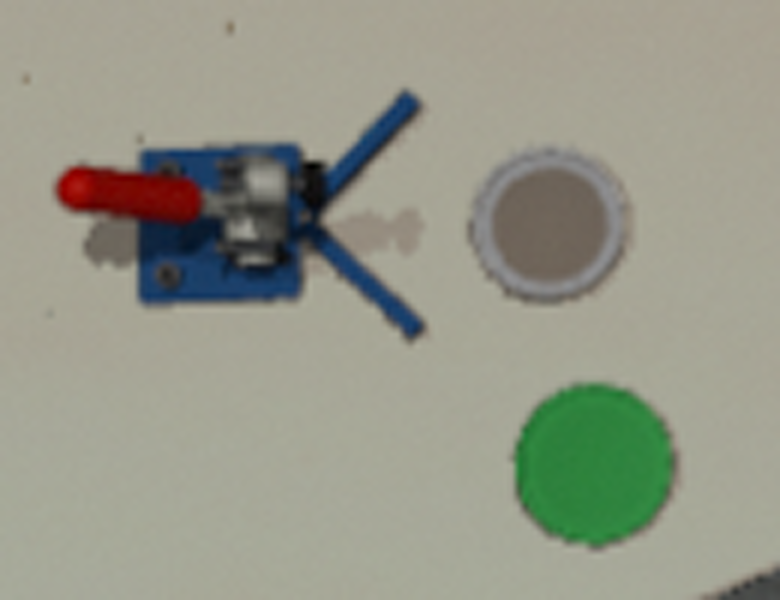

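View pics/scrop.png

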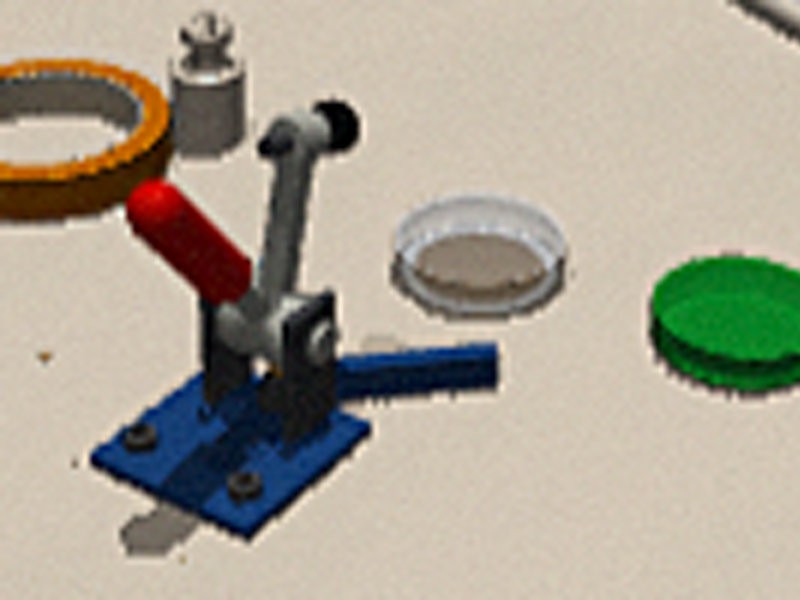

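```bash
python3 - <<'E'
from h import *
t=np.load('top0.npy',allow_pickle=True).item(); s=np.load('scene0.npy',allow_pickle=True).item()
f=lambda x,y:(130+x/6-.4,180+y/6-.4)
g=lambda x,y:(180+x/6-.4,195+y/6-.4)
P=lambda n,p:print(n,np.round(p,4).tolist())
base=onz(t,[f(140,150),f(300,145),f(300,300),f(140,303)],.006); P('base',base)
b=base[:,:2]; print('w',np.linalg.norm(b[0]-b[3]),np.linalg.norm(b[1]-b[2]),'len',np.linalg.norm(b[0]-b[1]))
tips=onz(t,[f(411,97),f(417,330)],.014);P('tips',tips); print(np.linalg.norm(tips[0]-tips[1]))
P('vc',onz(t,[f(313,215)],.014))
ax=(b[0]+b[3]-b[1]-b[2]); print('ang base',np.degrees(np.arctan2(ax[1],ax[0])))
d=tips[1]-tips[0]; print('perp tips',np.degrees(np.arctan2(d[1],d[0])))
P('dish top-z8',onz(t,[f(549,225)],.008))
P('dish inner rim sample z1',onz(t,[f(551,223)],.002))
P('green',onz(t,[f(595,465)],.008))
P('dish scene',onz(s,[g(481,255)],.008))
P('scene base',onz(s,[g(92,458),g(250,528),g(370,428)],.006))
P('scene tip',onz(s,[g(497,345)],.014))
P('handle', tri(t,f(76,187),s,g(153,203))[0])
P('pad',tri(t,f(313,183),s,g(340,125))[0])
P('weight top', onz(t,[(227,158)],.04))
print(R.from_rotvec(t['rvec']).inv().apply(-t['tvec']),R.from_rotvec(s['rvec']).inv().apply(-s['tvec']))
E
```

```text
base [[0.5321, 0.3979, 0.006], [0.5247, 0.3327, 0.006], [0.4614, 0.3397, 0.006], [0.4695, 0.4039, 0.006]]
w 0.0628552504985752 0.06368593258905864 len 0.06557792925295995
tips [[0.5364, 0.2845, 0.014], [0.4416, 0.2933, 0.014]]
0.09521334310731236
vc [[0.4938, 0.3295, 0.014]]
ang base 83.13897275556465
perp tips 174.67148295146686
dish top-z8 [[0.4768, 0.2358, 0.008]]
dish inner rim sample z1 [[0.4784, 0.2352, 0.002]]
green [[0.3786, 0.2301, 0.008]]
dish scene [[0.4765, 0.2378, 0.008]]
scene base [[0.5297, 0.3997, 0.006], [0.4688, 0.4039, 0.006], [0.4619, 0.3436, 0.006]]
scene tip [[0.4424, 0.2929, 0.014]]
handle [0.5012, 0.4014, 0.1079]
pad [0.4909, 0.3159, 0.0955]
weight top [[0.6139, 0.2011, 0.04]]
[0.32294861 0.18206685 1.04316213] [0.17138182 0.85732763 0.44618805]
```

```bash
python3 - <<'E'
from h import *
t=np.load('top0.npy',allow_pickle=True).item(); s=np.load('scene0.npy',allow_pickle=True).item()
print(tri(t,(275,188),s,(284,181)), tri(t,(210,42),s,(122,156)))
print(onz(t,[(275,188),(330,185),(500,92),(290,138)],.08).round(3))
print(tri(t,(290,138),s,(240,146)))
E
```

```text
(array([0.50101646, 0.09667441, 0.08432966]), np.float64(0.02742303674273161)) (array([0.89433282, 0.20362561, 0.10232005]), np.float64(0.005163115443816667))
[[ 0.515  0.1    0.08 ]
 [ 0.504 -0.026  0.08 ]
 [ 0.671 -0.476  0.08 ]
 [ 0.629  0.046  0.08 ]]
(array([0.62032223, 0.05749626, 0.13443708]), np.float64(0.017354763393493473))
```

```bash
python3 -m jog '{"translation":[[-4,0,-4],[-4,0,-4],[-4,0,-4],[-4,0,-4],[0,5,-4]],"twist":[[0,0,0],[0,0,0],[0,0,0],[0,0,0],[-0.1,0,0]],"fingers":[4,4,4,4,4]}'
```

```text
time_s: 0.78
position: [0.1725, -0.415, 0.3337]
orientation: [0.585, 0.396, 0.589, -0.393]
force: [2.7, -0.5, -0.4]
opening: 0.0475
```

```bash
for i in 1; do python3 -m jog '{"translation":[[0,6,-0.2],[0,6,-0.4],[0,6,-0.4],[0,6,-0.4],[0,6,-0.4]],"twist":[[-0.13,0,0],[-0.13,0,0],[-0.13,0,0],[-0.13,0,0],[-0.13,0,0]],"fingers":[4,4,4,4,4]}'; done
```

```text
time_s: 1.4
position: [0.4001, -0.2159, 0.3354]
orientation: [0.683, 0.182, 0.684, -0.18]
force: [-0.1, -0.9, 0.2]
opening: 0.0399
```

```bash
python3 -m jog '{"translation":[[0,6,-0.2],[0,6,-0.4],[0,6,-0.4],[0,6,-0.4],[0,6,-0.4]],"twist":[[-0.13,0,0],[-0.13,0,0],[-0.13,0,0],[-0.13,0,0],[-0.13,0,0]],"fingers":[4,4,4,4,4]}'; python3 -c "
from h import *
o=bot.get_obs();print(o['joint_positions'],R.from_quat(np.roll(o['orientation'],-1)).as_matrix().round(3))"
```

```text
time_s: 2.02
position: [0.4581, 0.0827, 0.3354]
orientation: [0.705, -0.053, 0.705, 0.055]
force: [0.7, -0.4, -0.4]
opening: 0.04
[ 0.2506303   0.23460866 -0.61492876  1.74009862  0.14036308  1.21064102
 -0.2478986 ] [[ 0.    -0.152  0.988]
 [ 0.003  0.988  0.152]
 [-1.     0.003  0.001]]
```

```bash
python3 -m jog '{"translation":[[4,5,1.3],[4,5,0.7],[5,0,0],[0,0,0]],"twist":[[0.13,0,0],[0.127,0,0],[0,0,0],[0,0,0]],"fingers":[4,4,4,4]}'; python3 -c "
from h import *
o=bot.get_obs();print(R.from_quat(np.roll(o['orientation'],-1)).as_matrix().round(3))
c=bot.capture('top');cv2.imwrite('pics/top1.png',c['image']);c=bot.capture('wrist');cv2.imwrite('pics/w1.png',c['image'])"
```

```text
time_s: 2.52
position: [0.4681, 0.187, 0.2083]
orientation: [0.707, 0.038, 0.705, -0.034]
force: [-0.3, -0.6, 0.5]
opening: 0.0397
[[ 0.003  0.103  0.995]
 [ 0.006  0.995 -0.103]
 [-1.     0.006  0.002]]
```

View pics/w1.png

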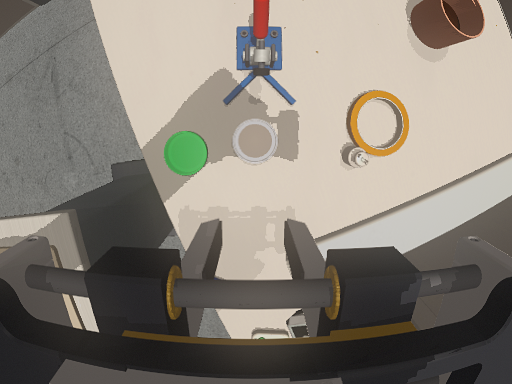

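The wrist view shows the dish at (255,141), between the fingers in front of them. The V corner is at about (261,73), its tips at (226,102) and (293,102), and the green dish is off to the left. I'll cross-check positions with this camera.

```bash
cat >> h.py <<'E'
def wonz(uv,z,c=None,o=None):
    o=o or bot.get_obs(); c=c or bot.capture('wrist'); M=np.array(c['mount'])
    uv=np.array(uv,float).reshape(-1,2); q=(uv-[c['cx'],c['cy']])/c['fx']; th=np.linalg.norm(q,axis=1)
    d=np.c_[q/th[:,None]*np.sin(th)[:,None],np.cos(th)]
    Rt=R.from_quat(np.roll(o['orientation'],-1)).as_matrix()
    O=Rt@M[:3,3]+o['position']; D=d@(Rt@M[:3,:3]).T
    return O+D*((z-O[2])/D[:,2])[:,None]
E
python3 - <<'E'
from h import *
o=bot.get_obs();c=bot.capture('wrist');im=c['image']
cv2.imwrite('pics/wc.png',cv2.resize(im[10:180,190:320],None,fx=4.4,fy=3.5*4.4/4.4,interpolation=cv2.INTER_CUBIC))
print('dish',wonz([(255,141)],.012,c,o)); print('tips',wonz([(225,102),(294,102)],.014,c,o)); print('vc',wonz([(261,74)],.014,c,o))
print('base',wonz([(237,28),(282,28),(281,68),(238,68)],.006,c,o))
E
```

```text
dish [[0.48009544 0.23543016 0.012     ]]
tips [[0.44499156 0.29377297 0.014     ]
 [0.53904332 0.28440877 0.014     ]]
vc [[0.49795821 0.32750195 0.014     ]]
base [[0.47211074 0.40155589 0.006     ]
 [0.53558309 0.39564536 0.006     ]
 [0.52721695 0.33524998 0.006     ]
 [0.46746918 0.34103028 0.006     ]]
```

View pics/wc.png

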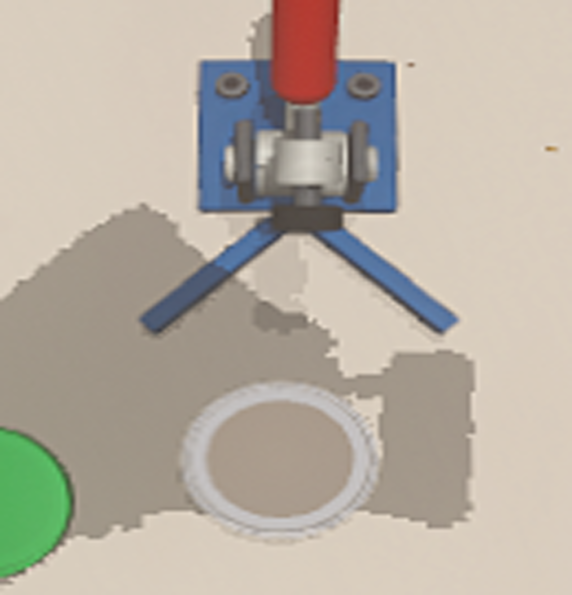

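```bash
python3 -m jog '{"translation":[[6,-0.5,0.9],[6,0,0],[5,0,0],[0,0,0]],"twist":[[0,0,0],[0,0,0],[0,0,0],[0,0,0]],"fingers":[4,4,4,4]}'
```

```text
time_s: 3.18
position: [0.4965, 0.1843, 0.0492]
orientation: [0.718, 0.047, 0.694, -0.034]
force: [0.8, -0.1, 1.2]
opening: 0.04
```

```bash
cat > plan.py <<'E'
from h import *
import sys
# usage: plan.py x y z  -> residual move in tool axes (cm) and twist to down/yaw 84
def plan(tgt,yaw=84.3):
    o=bot.get_obs();A=R.from_quat(np.roll(o['orientation'],-1)).as_matrix()
    y=np.radians(yaw);T=np.c_[[0,0,-1.],[np.cos(y),np.sin(y),0],[np.sin(y),-np.cos(y),0]]
    print('t',round(o['time_s'],2),'pos',o['position'].round(4),'F',o['force'].round(1),'open',round(o['opening'],4))
    print('move cm',(A.T@(np.array(tgt)-o['position'])*100).round(2),'twist',R.from_matrix(A.T@T).as_rotvec().round(3))
if __name__=='__main__': plan([float(v) for v in sys.argv[1:4]])
E
python3 plan.py .4745 .183 .03; python3 -c "
from h import *
print(bot.get_obs()['joint_positions'].round(3),bot.get_obs()['qvel'].round(3))"
```

```text
t 3.17 pos [0.4965 0.1843 0.0492] F [ 0.8 -0.1  1.2] open 0.04
move cm [ 1.84 -0.42 -2.23] twist [-0.015  0.033 -0.019]
[-0.137  0.651 -0.405  1.999  0.483  0.544 -0.993] [ 0.022 -0.076 -0.027 -0.055 -0.012  0.008  0.011]
```

```bash
python3 -m jog '{"translation":[[1,-0.4,-2.2],[0,0,0]],"twist":[[-0.015,0.033,-0.019],[0,0,0]],"fingers":[4,4]}';python3 plan.py .4745 .182 .008
```

```text
time_s: 3.42
position: [0.4768, 0.184, 0.0424]
orientation: [0.708, 0.036, 0.704, -0.035]
force: [0.3, -0.1, 0.6]
opening: 0.0401
t 3.42 pos [0.4768 0.184  0.0424] F [ 0.3 -0.1  0.6] open 0.0401
move cm [ 3.44 -0.23 -0.22] twist [-0.     0.005 -0.002]
```

```bash
python3 -m jog '{"translation":[[1.8,-0.2,-0.2],[1.6,0,0],[0,0,0]],"twist":[[0,0.005,-0.002],[0,0,0],[0,0,0]],"fingers":[4,4,4]}';python3 plan.py .4745 .187 .007;python3 -c "
from h import *
c=bot.capture('wrist');cv2.imwrite('pics/w2.png',c['image'])"
```

```text
time_s: 3.8
position: [0.4774, 0.1828, 0.0096]
orientation: [0.708, 0.037, 0.704, -0.035]
force: [0.1, -0.7, -0.5]
opening: 0.0397
t 3.8 pos [0.4774 0.1828 0.0096] F [ 0.1 -0.7 -0.5] open 0.0397
move cm [ 0.26  0.38 -0.33] twist [-0.001  0.006 -0.003]
```

View pics/w2.png

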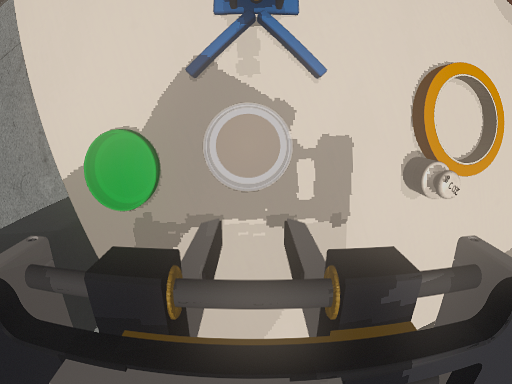

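The dish (248,147) is a bit left of the finger midline (253). Measuring again at close range.

```bash
python3 - <<'E'
from h import *
o=bot.get_obs();c=bot.capture('wrist')
print('dish',wonz([(248,147)],.014,c,o)); print('tips',wonz([(191,73),(322,72)],.014,c,o)); print('vc',wonz([(256,16)],.014,c,o))
E
```

```text
dish [[0.47872641 0.23566789 0.014     ]]
tips [[0.44447871 0.29273782 0.014     ]
 [0.53598606 0.28458494 0.014     ]]
vc [[0.49393575 0.32981393 0.014     ]]
```

```bash
python3 -m jog '{"translation":[[0.2,1,0.1],[0,1,0.05],[0,1,0.05],[0,1,0.05],[0,1,0.05]],"twist":[[0,0.005,0],[0,0,0],[0,0,0],[0,0,0],[0,0,0]],"fingers":[4,4,4,4,4]}';python3 plan.py .487 .255 .008;python3 -c "
from h import *
c=bot.capture('wrist');cv2.imwrite('pics/w3.png',c['image'])"
```

```text
time_s: 4.53
position: [0.4876, 0.237, 0.0098]
orientation: [0.708, 0.038, 0.705, -0.034]
force: [-0.9, -0.9, 0.7]
opening: 0.04
t 4.53 pos [0.4876 0.237  0.0098] F [-0.9 -0.9  0.7] open 0.04
move cm [ 0.19  1.78 -0.24] twist [-0.001  0.004 -0.006]
```

View pics/w3.png

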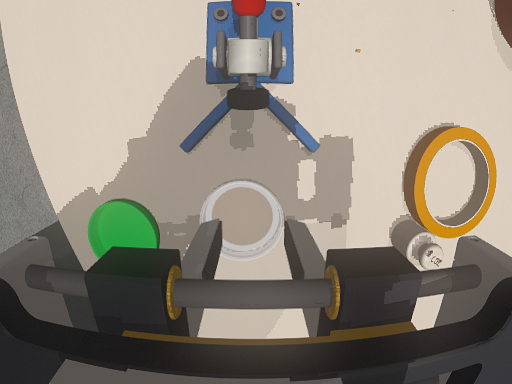

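```bash
python3 - <<'E'
from h import *
o=bot.get_obs();c=bot.capture('wrist')
p=wonz([(242,218),(183,149),(316,149)],.014,c,o);p[0]=wonz([(242,218)],.012,c,o)[0];print(p.round(4))
A=R.from_quat(np.roll(o['orientation'],-1)).as_matrix()
print(((p-o['position'])@A*1000).round(1))
E
```

```text
[[0.479  0.2402 0.012 ]
 [0.4427 0.2957 0.014 ]
 [0.5367 0.2861 0.014 ]]
[[ -2.    0.1  -9. ]
 [ -3.8  51.7 -50.5]
 [ -3.4  51.5  43.9]]
```

```bash
cat >> h.py <<'E'
def wproj(c,pt):
    M=np.linalg.inv(np.array(c['mount'])); p=np.c_[np.array(pt,float).reshape(-1,3),np.ones(len(np.array(pt).reshape(-1,3)))]@M.T
    p=p[:,:3]; r=np.linalg.norm(p[:,:2],axis=1); th=np.arctan2(r,p[:,2]); return p[:,:2]/r[:,None]*(th*c['fx'])[:,None]+[c['cx'],c['cy']]
E
python3 - <<'E'
from h import *
c=bot.capture('wrist')
print(wproj(c,[[0,0,0],[0,8,-20],[0,8,20],[0,-8,20],[0,-8,32]]) if 0 else wproj(c,np.array([[0,0,0],[0,8,-20],[0,8,20],[0,-8,20],[0,8,32]])/1000))
im=c['image'];cv2.imwrite('pics/w3c.png',cv2.resize(im[160:290,170:330],None,fx=4.6,fy=4.6,interpolation=cv2.INTER_CUBIC))
for n in('top','scene'):
    t=bot.capture(n);np.save(n+'3.npy',t,allow_pickle=True)
    x,y=(150,170) if n=='top' else (180,170)
    cv2.imwrite(f'pics/{n}3.png',cv2.resize(t['image'][y:y+100,x:x+130],None,fx=6,fy=6,interpolation=cv2.INTER_CUBIC))
E
```

```text
[[254.1014547  217.27360482]
 [227.117953   206.95846037]
 [281.07921906 206.92909798]
 [280.52623751 227.24438025]
 [297.07247544 206.8709501 ]]
```

View pics/w3c.png

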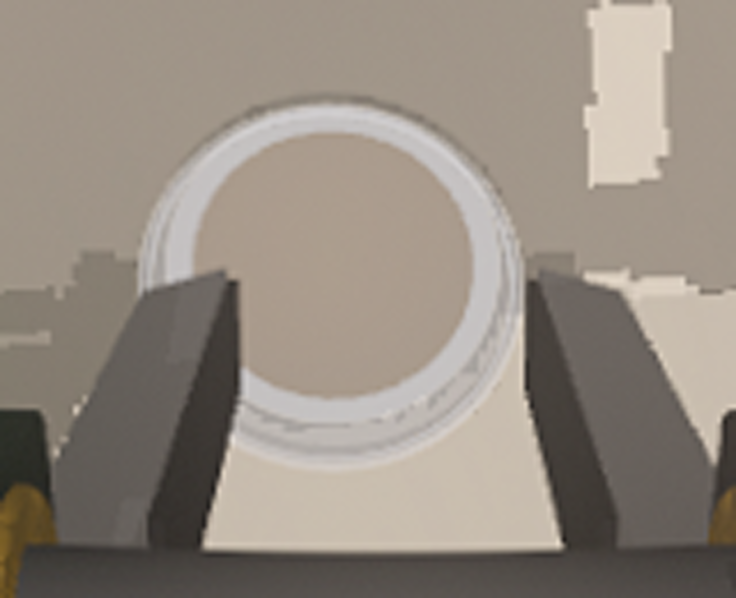

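View pics/scene3.png

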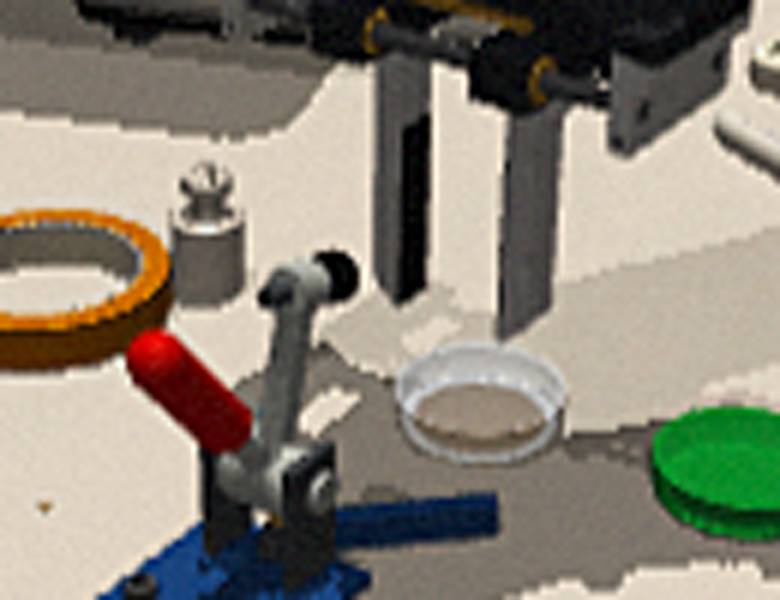

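View pics/top3.png

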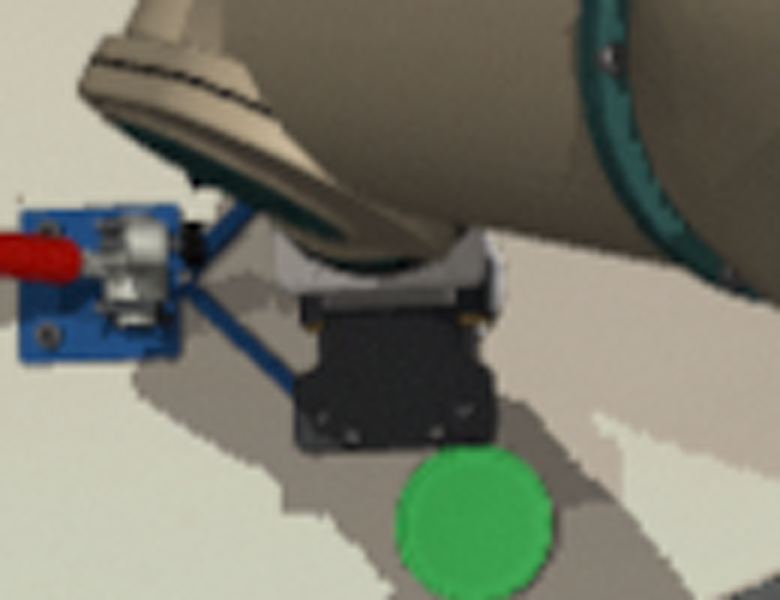

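```bash
python3 - <<'E'
from h import *
s=bot.capture('scene');o=bot.get_obs();print(o['position'],o['time_s'])
A=R.from_quat(np.roll(o['orientation'],-1)).as_matrix()
q=np.array([[0,8,20],[0,8,32],[0,8,-20],[0,8,-32]])/1000@A.T+o['position']
print(proj(s,q))
print('tips seen z=0..',[onz(s,[(247,220.5),(265,226)],z).round(3).tolist() for z in(0,.02,.04,.06)])
E
```

```text
[0.48734965 0.23529035 0.00963633] 4.825
[[246.20738414 233.27133374]
 [241.72826159 231.56383872]
 [261.61594303 239.14526044]
 [266.38765191 240.96429286]]
tips seen z=0.. [[[0.542, 0.177, 0.0], [0.493, 0.178, 0.0]], [[0.525, 0.207, 0.02], [0.479, 0.209, 0.02]], [[0.508, 0.238, 0.04], [0.464, 0.239, 0.04]], [[0.492, 0.268, 0.06], [0.45, 0.27, 0.06]]]
```

```bash
python3 - <<'E'
from h import *
c=bot.capture('wrist')
for k in(0,-.01,-.02,-.03,-.04):print(k,wproj(c,np.array([[k,.008,-.02],[k,.008,.02],[k,.008,.0325]])).round(1).tolist())
w0=np.load('wrist0.npy',allow_pickle=True).item()
for k in(0,-.02,-.03,-.04):print(k,wproj(w0,np.array([[k,.008,-.047],[k,.008,.047]])).round(1).tolist())
E
```

```text
0 [[227.1, 207.0], [281.1, 206.9], [297.7, 206.9]]
-0.01 [[225.9, 210.8], [282.4, 210.8], [299.7, 210.7]]
-0.02 [[224.6, 215.1], [283.7, 215.0], [301.9, 214.9]]
-0.03 [[223.2, 219.7], [285.3, 219.7], [304.3, 219.5]]
-0.04 [[221.7, 224.8], [287.0, 224.8], [307.0, 224.6]]
0 [[190.8, 205.5], [316.2, 205.4]]
-0.02 [[185.1, 213.4], [322.2, 213.3]]
-0.03 [[181.8, 217.9], [325.5, 217.7]]
-0.04 [[178.2, 222.8], [329.2, 222.7]]
```

```bash
python3 - <<'E'
from h import *
s=np.load('scene3.npy',allow_pickle=True).item()
g=lambda x,y:(180+x/6,170+y/6)
for n,p,Y in(('root finger',g(535,110),.243),('tip',g(505,338),.243),('tipL',g(402,303),.243),('carriage bottom',g(545,105),.25),('plate low',g(625,155),.26),('pad',g(340,278),.316)):
    o,d=ray(s,p);k=(Y-o[1])/d[0][1];print(n,(o+k*d[0]).round(3))
E
```

```text
root finger [0.457 0.243 0.131]
tip [0.464 0.243 0.041]
tipL [0.506 0.243 0.043]
carriage bottom [0.45  0.25  0.137]
plate low [0.417 0.26  0.132]
pad [0.488 0.316 0.094]
```

The fingertips never reached the dish. Both the scene camera and the wrist camera show them ending about 32 mm short of the reported TCP: in the scene view they sit at z≈0.042 while the state says 0.010. They passed over the dish, which is still in place. I'll back off and go lower, watching the force.

```bash
python3 -m jog '{"translation":[[0,-2.7,-0.5],[0,-2.7,0],[0,0,0]],"twist":[[0,0,0],[0,0,0],[0,0,0]],"fingers":[4,4,4]}';python3 plan.py .4785 .180 -.015
```

```text
time_s: 5.25
position: [0.4767, 0.1799, 0.0093]
orientation: [0.707, 0.038, 0.705, -0.035]
force: [-0.5, 0.5, -0.5]
opening: 0.0396
t 5.25 pos [0.4767 0.1799 0.0093] F [-0.5  0.5 -0.5] open 0.0396
move cm [2.43 0.01 0.17] twist [-0.003  0.003 -0.005]
```

```bash
python3 -m jog '{"translation":[[1.2,0,0.2],[1.2,0,0],[0,0,0]],"twist":[[0,0,0],[0,0,0],[0,0,0]],"fingers":[4,4,4]}';python3 plan.py .4785 .180 -.023;python3 - <<'E'
from h import *
s=bot.capture('scene');o=bot.get_obs();x,y=(180,170)
cv2.imwrite('pics/scene4.png',cv2.resize(s['image'][y:y+100,x:x+130],None,fx=6,fy=6,interpolation=cv2.INTER_CUBIC))
E
```

```text
time_s: 5.62
position: [0.4795, 0.1828, -0.0165]
orientation: [0.708, 0.038, 0.705, -0.033]
force: [-0.0, -0.0, 0.1]
opening: 0.0398
t 5.62 pos [ 0.4795  0.1828 -0.0165] F [-0.  -0.   0.1] open 0.0398
move cm [ 0.65 -0.29 -0.07] twist [-0.002  0.004 -0.007]
```

View pics/scene4.png

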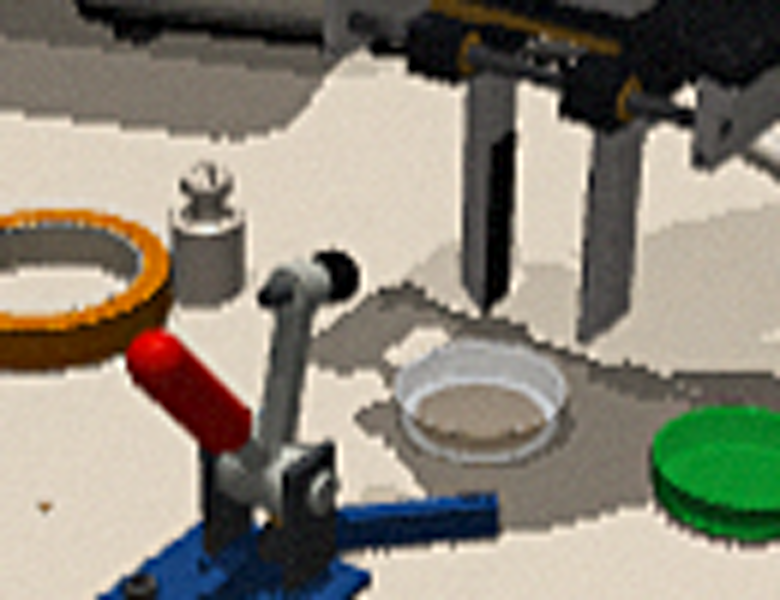

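The reported z is now negative with no contact force, which confirms the short fingers. Their tips hang just above the bench behind the intact dish. I'll lower 8 mm and push.

```bash
python3 -m jog '{"translation":[[0.8,-0.3,-0.05],[0,0,0],[0,1,0],[0,1,0]],"twist":[[0,0.004,-0.006],[0,0,0],[0,0,0],[0,0,0]],"fingers":[4,4,4,4]}';python3 plan.py .487 .2545 -.024
```

```text
time_s: 6.18
position: [0.4813, 0.2013, -0.0244]
orientation: [0.706, 0.036, 0.706, -0.035]
force: [0.1, 0.6, 0.8]
opening: 0.0403
t 6.17 pos [ 0.4813  0.2013 -0.0244] F [0.1 0.6 0.8] open 0.0403
move cm [-0.04  5.35  0.03] twist [-0.002  0.    -0.002]
```

```bash
python3 -m jog '{"translation":[[0,0.9,0],[0,0.9,0],[0,0.9,0],[0,0.5,0]],"twist":[[0,0,0],[0,0,0],[0,0,0],[0,0,0]],"fingers":[4,4,4,4]}';python3 plan.py .487 .2545 -.024;python3 -c "
from h import *
c=bot.capture('wrist');cv2.imwrite('pics/w5.png',c['image'])"
```

```text
time_s: 6.68
position: [0.4849, 0.2373, -0.0239]
orientation: [0.707, 0.036, 0.706, -0.034]
force: [-0.9, -0.2, -0.3]
opening: 0.04
t 6.67 pos [ 0.4849  0.2373 -0.0239] F [-0.9 -0.2 -0.3] open 0.04
move cm [0.01 1.73 0.04] twist [ 0.     0.001 -0.003]
```

View pics/w5.png

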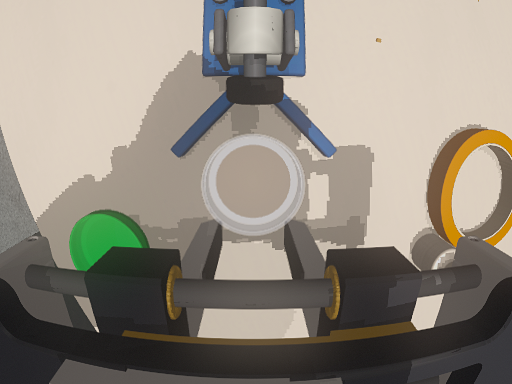

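The dish is now cradled, centred at (253,184) on the V axis (about 254), with roughly 15 mm left to go.

```bash
python3 -m jog '{"translation":[[0,0.8,0.03],[0,0.5,0],[0,0,0]],"twist":[[0,0,0],[0,0,0],[0,0,0]],"fingers":[4,4,4]}';python3 plan.py .487 .2545 -.024
```

```text
time_s: 7.1
position: [0.4866, 0.2514, -0.0239]
orientation: [0.707, 0.036, 0.706, -0.034]
force: [-0.2, 0.2, -0.3]
opening: 0.0399
t 7.1 pos [ 0.4866  0.2514 -0.0239] F [-0.2  0.2 -0.3] open 0.0399
move cm [0.01 0.31 0.01] twist [ 0.     0.001 -0.004]
```

```bash
python3 -m jog '{"translation":[[0,0.2,0],[0,0,0]],"twist":[[0,0,0],[0,0,0]],"fingers":[4,4]}';python3 plan.py .487 .2545 -.024
```

```text
time_s: 7.35
position: [0.4868, 0.253, -0.024]
orientation: [0.707, 0.036, 0.706, -0.034]
force: [-0.6, 0.2, -0.2]
opening: 0.0402
t 7.35 pos [ 0.4868  0.253  -0.024 ] F [-0.6  0.2 -0.2] open 0.0402
move cm [0.   0.15 0.01] twist [-0.     0.001 -0.003]
```

```bash
python3 -m jog '{"translation":[[0,0.2,0],[0,0,0]],"twist":[[0,0,0],[0,0,0]],"fingers":[4,4]}';python3 plan.py .487 .2545 -.024
```

```text
time_s: 7.6
position: [0.487, 0.2548, -0.0239]
orientation: [0.707, 0.036, 0.706, -0.034]
force: [0.0, 0.3, 0.2]
opening: 0.0398
t 7.6 pos [ 0.487   0.2548 -0.0239] F [0.  0.3 0.2] open 0.0398
move cm [ 0.01 -0.03 -0.  ] twist [-0.001  0.001 -0.003]
```

```bash
cat > look.py <<'E'
from h import *
import sys
n=sys.argv[1]; o=bot.get_obs();c=bot.capture('wrist');np.save('w.npy',dict(c=c,o=o),allow_pickle=True)
im=c['image'];cv2.imwrite(f'pics/{n}.png',cv2.resize(im[60:260,150:360],None,fx=3,fy=3,interpolation=cv2.INTER_CUBIC))
E
python3 look.py w6
```

```text
(no output)
```

View pics/w6.png

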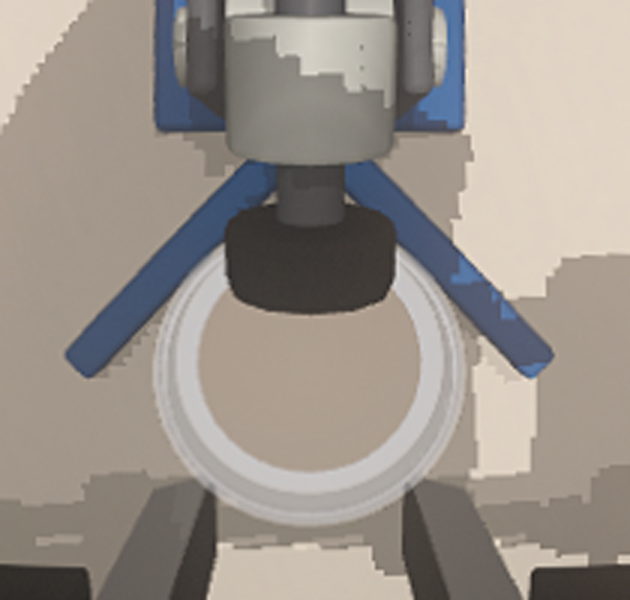

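The dish is in the V and almost touching both walls. I'll keep pushing in small steps until the force shows it is seated.

```bash
python3 -m jog '{"translation":[[0,0.15,0],[0,0,0]],"twist":[[0,0,0],[0,0,0]],"fingers":[4,4]}'
```

```text
time_s: 7.9
position: [0.487, 0.2553, -0.024]
orientation: [0.707, 0.036, 0.706, -0.035]
force: [-0.8, 0.2, 0.4]
opening: 0.04
```

```bash
python3 -m jog '{"translation":[[0,0.15,0],[0,0,0]],"twist":[[0,0,0],[0,0,0]],"fingers":[4,4]}'
```

```text
time_s: 8.15
position: [0.487, 0.2554, -0.0241]
orientation: [0.706, 0.035, 0.706, -0.036]
force: [-0.0, -1.6, 0.9]
opening: 0.0401
```

```bash
python3 -m jog '{"translation":[[0,0.15,0],[0,0,0]],"twist":[[0,0,0],[0,0,0]],"fingers":[4,4]}';python3 look.py w7
```

```text
time_s: 8.4
position: [0.4869, 0.2554, -0.0242]
orientation: [0.706, 0.035, 0.706, -0.037]
force: [-0.2, -1.3, 1.9]
opening: 0.0396
```

View pics/w7.png

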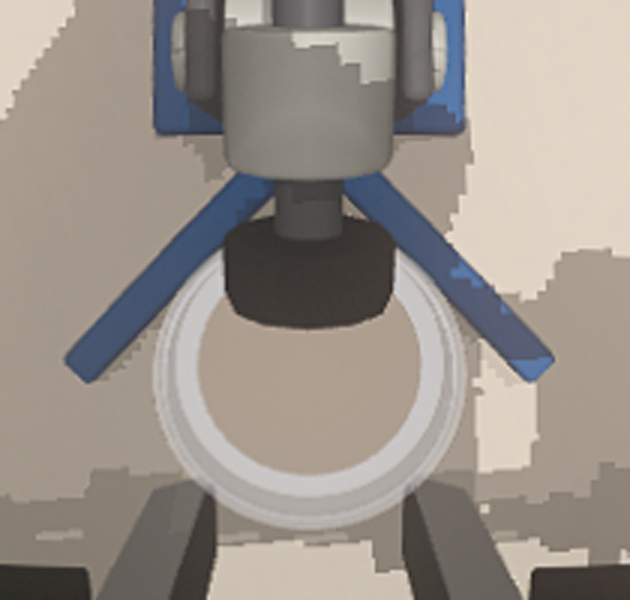

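```bash
python3 - <<'E'
from h import *
s=bot.capture('scene');o=bot.get_obs();x,y=(180,170)
print(o['joint_positions'].round(3))
cv2.imwrite('pics/scene7.png',cv2.resize(s['image'][y:y+100,x:x+130],None,fx=6,fy=6,interpolation=cv2.INTER_CUBIC))
E
```

```text
[-0.325  0.802 -0.328  1.933  0.517  0.493 -1.124]
```

View pics/scene7.png

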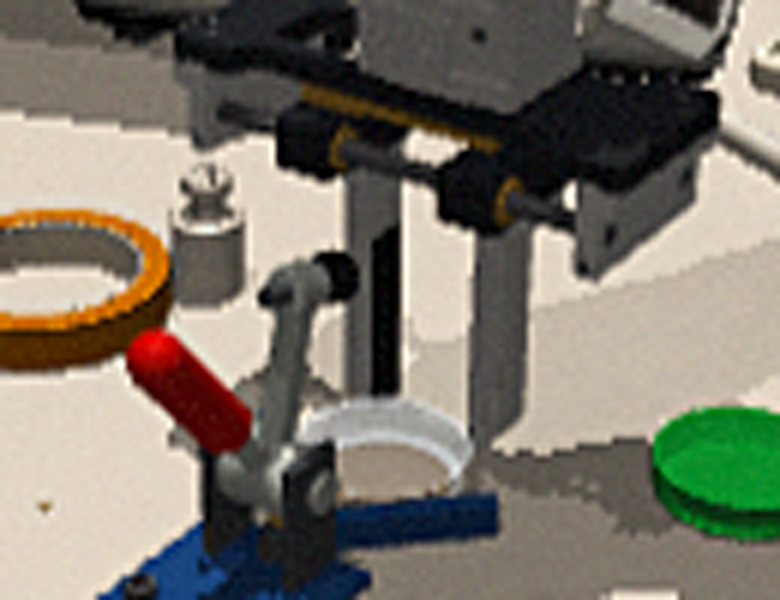

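The scene view shows the lever untouched, nothing of the gripper near it, and the dish between the V walls. One firmer nudge to make sure it is seated.

```bash
python3 -m jog '{"translation":[[0,0.4,0],[0,0.4,0]],"twist":[[0,0,0.003],[0,0,0]],"fingers":[4,4]}'; python3 plan.py .482 .205 -.024
```

```text
time_s: 8.75
position: [0.4868, 0.2557, -0.0245]
orientation: [0.705, 0.033, 0.707, -0.042]
force: [-0.7, -9.8, 6.9]
opening: 0.0399
t 8.75 pos [ 0.4868  0.2557 -0.0245] F [-0.7 -9.8  6.9] open 0.0399
move cm [ 0.01 -5.09  0.05] twist [-0.006 -0.003  0.013]
```

Solid: 10 N of resistance with no further travel. Retracting straight back along the axis.

```bash
python3 -m jog '{"translation":[[0,-1.5,0],[0,-3,0],[-4,-2,0],[-6,0,0],[0,0,0]],"twist":[[0,0,0.01],[0,0,0],[0,0,0],[0,0,0],[0,0,0]],"fingers":[4,4,4,4,4]}'; python3 plan.py .475 .19 .20; python3 - <<'E'
from h import *
o=bot.get_obs();c=bot.capture('wrist');cv2.imwrite('pics/w8.png',c['image'])
s=bot.capture('scene');x,y=(180,170)
cv2.imwrite('pics/scene8.png',cv2.resize(s['image'][y:y+100,x:x+130],None,fx=6,fy=6,interpolation=cv2.INTER_CUBIC))
np.save('w.npy',dict(c=c,o=o),allow_pickle=True)
E
```

```text
time_s: 9.38
position: [0.4809, 0.1925, 0.0776]
orientation: [0.706, 0.04, 0.706, -0.033]
force: [-0.4, -0.1, 0.3]
opening: 0.0401
t 9.38 pos [0.4809 0.1925 0.0776] F [-0.4 -0.1  0.3] open 0.0401
move cm [-12.24  -0.2   -0.56] twist [-0.004 -0.    -0.009]
```

View pics/w8.png

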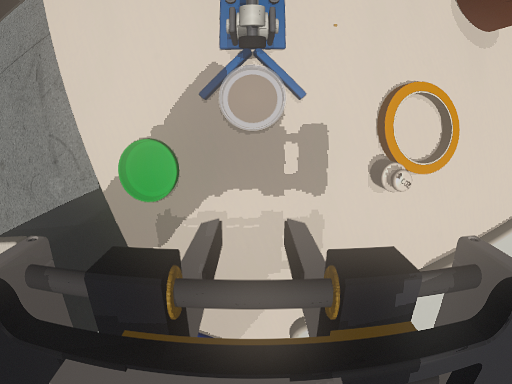

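View pics/scene8.png

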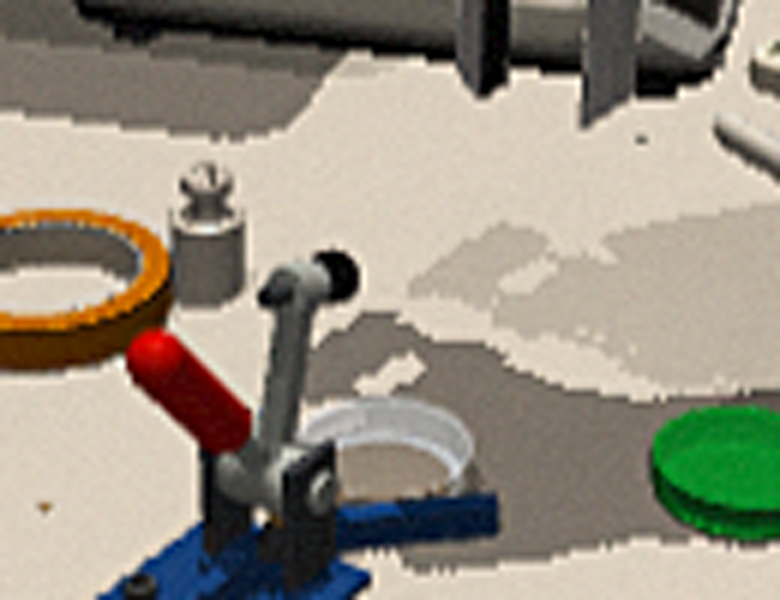

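```bash
python3 - <<'E'
from h import *
t=np.load('top0.npy',allow_pickle=True).item()
print('beaker base/top',onz(t,[(82,207)],0),onz(t,[(68,203)],.1)); print('mug',onz(t,[(134,105)],.05))
E
python3 -m jog '{"translation":[[-5,0,0],[-5,0,0],[0,5,0.3],[0,5,0.3],[0,5,0.2]],"twist":[[0,0,0],[0,0,0],[0,0,0],[0,0,0],[0,0,0]],"fingers":[0,0,0,0,0]}'; python3 plan.py .5055 .45 .16; python3 -c "
from h import *
print(bot.get_obs()['joint_positions'].round(3))"
```

```text
beaker base/top [[0.55265388 0.57318808 0.        ]] [[0.544244   0.56615706 0.1       ]]
mug [[0.77950355 0.41119563 0.05      ]]
time_s: 10.1
position: [0.5016, 0.3348, 0.1685]
orientation: [0.7, 0.039, 0.712, -0.04]
force: [0.4, 0.3, 0.1]
opening: 0.0004
t 10.1 pos [0.5016 0.3348 0.1685] F [0.4 0.3 0.1] open 0.0004
move cm [ 0.84 11.49 -0.88] twist [-0.012 -0.016  0.003]
[-0.305  0.619 -0.531  1.633  0.344  0.999 -1.058]
```

```bash
python3 -m jog '{"translation":[[0,5.5,-0.5],[0,5.5,-0.2],[0,0,0]],"twist":[[-0.012,-0.016,0.003],[0,0,0],[0,0,0]],"fingers":[0,0,0]}'; python3 plan.py .506 .448 .058; python3 - <<'E'
from h import *
print(bot.get_obs()['joint_positions'].round(3))
c=bot.capture('wrist');cv2.imwrite('pics/w9.png',c['image'])
c=bot.capture('scene');cv2.imwrite('pics/scene9.png',c['image'])
E
```

```text
time_s: 10.48
position: [0.5023, 0.4524, 0.1606]
orientation: [0.704, 0.032, 0.709, -0.033]
force: [-0.1, -1.1, -0.5]
opening: 0.0006
t 10.47 pos [0.5023 0.4524 0.1606] F [-0.1 -1.1 -0.5] open 0.0006
move cm [10.26 -0.38  0.47] twist [ 0.007 -0.006  0.002]
[-0.494  0.727 -0.511  1.432  0.371  1.085 -1.166]
```

View pics/w9.png

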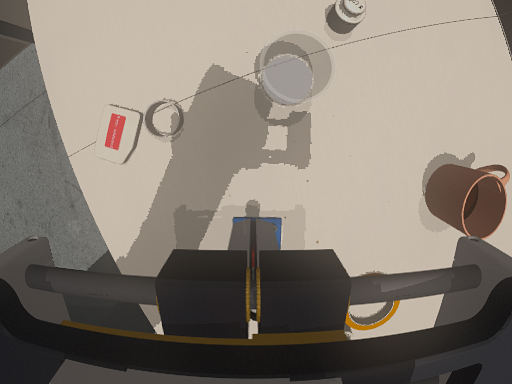

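View pics/scene9.png

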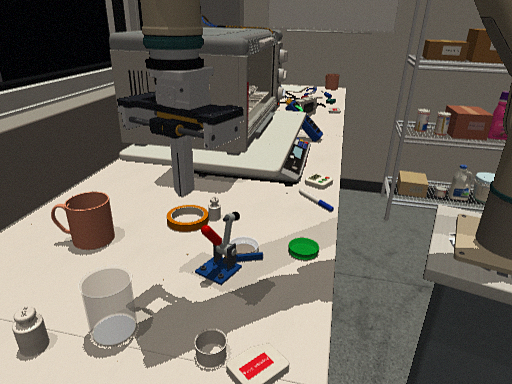

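The fingers are up behind the handle and laterally aligned with it. The handle is hidden under them at about (253,255) in the wrist view. I'll descend in moderate steps.

```bash
python3 -m jog '{"translation":[[3,0,0.3],[3,0,0.1],[3,0,0],[0,0,0]],"twist":[[0.007,-0.006,0.002],[0,0,0],[0,0,0],[0,0,0]],"fingers":[0,0,0,0]}'; python3 plan.py .505 .44 .058;  python3 - <<'E'
from h import *
c=bot.capture('scene');cv2.imwrite('pics/scene10.png',cv2.resize(c['image'][170:300,120:280],None,fx=4.6,fy=4.6,interpolation=cv2.INTER_CUBIC))
c=bot.capture('top');cv2.imwrite('pics/top10.png',cv2.resize(c['image'][150:280,80:240],None,fx=4.6,fy=4.6,interpolation=cv2.INTER_CUBIC))
E
```

```text
time_s: 11.08
position: [0.5113, 0.4361, 0.0659]
orientation: [0.706, 0.036, 0.705, -0.044]
force: [-0.1, 0.4, 0.8]
opening: 0.0005
t 11.07 pos [0.5113 0.4361 0.0659] F [-0.1  0.4  0.8] open 0.0005
move cm [ 0.79  0.33 -0.67] twist [-0.013  0.002  0.012]
```

View pics/scene10.png

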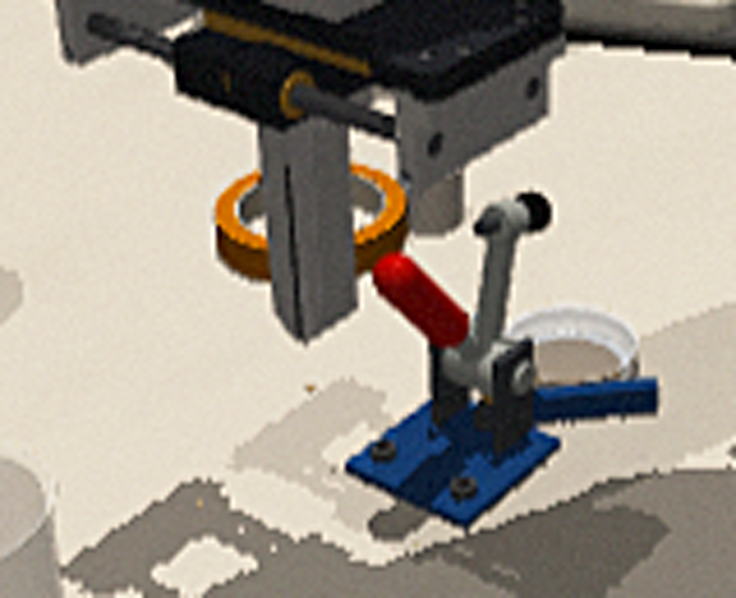

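View pics/top10.png

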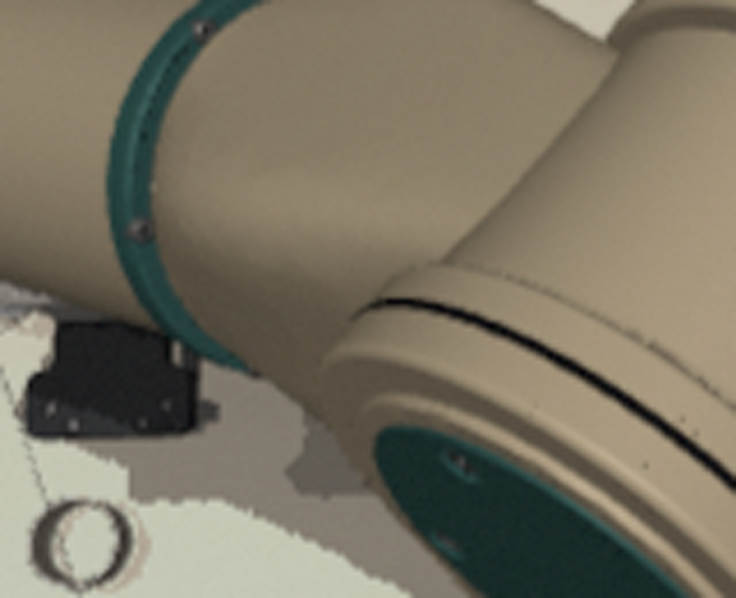

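```bash
python3 -m jog '{"translation":[[0.8,0,-0.7],[0,-1,0],[0,-1,0],[0,-1,0]],"twist":[[-0.013,0.002,0.012],[0,0,0],[0,0,0],[0,0,0]],"fingers":[0,0,0,0]}'; python3 plan.py .4965 .357 .056
```

```text
time_s: 11.68
position: [0.5044, 0.4153, 0.0659]
orientation: [0.71, 0.042, 0.703, -0.027]
force: [-0.0, 11.3, 7.8]
opening: 0.0004
t 11.68 pos [0.5044 0.4153 0.0659] F [-0.  11.3  7.8] open 0.0004
move cm [ 0.86 -5.9  -0.23] twist [ 0.002  0.009 -0.021]
```

```bash
python3 - <<'E'
from h import *
c=bot.capture('scene');cv2.imwrite('pics/scene11.png',cv2.resize(c['image'][170:300,120:280],None,fx=4.6,fy=4.6,interpolation=cv2.INTER_CUBIC))
o=bot.get_obs();print(o['force'].round(1),o['position'],o['joint_positions'].round(2))
E
```

```text
[1.1 6.3 4. ] [0.50466471 0.41478541 0.06651419] [-0.45  0.78 -0.47  1.62  0.44  0.82 -1.2 ]
```

View pics/scene11.png

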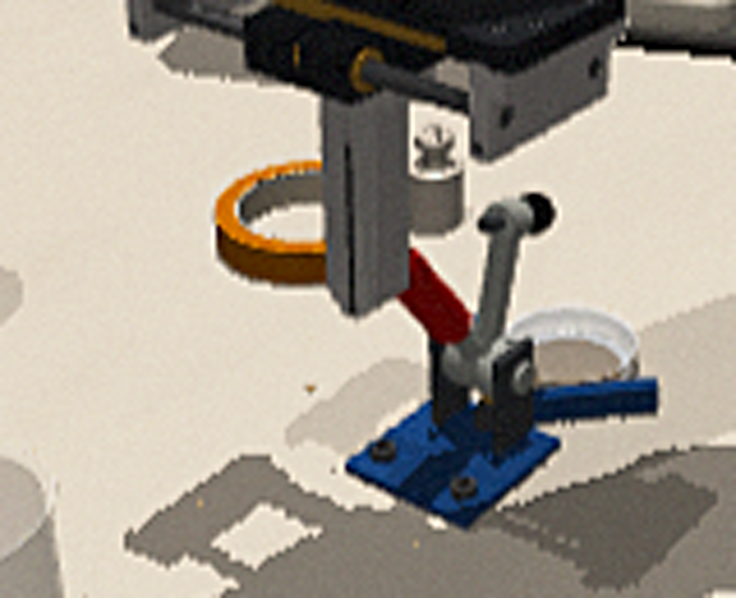

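The finger meets the handle right near its end. I'll back off a little, go 1 cm lower, then push through.

```bash
python3 -m jog '{"translation":[[0,0.8,0],[1,0,0],[0,0,0]],"twist":[[0,0.009,-0.021],[0,0,0],[0,0,0]],"fingers":[0,0,0]}'; python3 plan.py .496 .352 .056
```

```text
time_s: 12.1
position: [0.5064, 0.4212, 0.0575]
orientation: [0.707, 0.035, 0.705, -0.035]
force: [-0.3, 0.3, 0.1]
opening: 0.0004
t 12.1 pos [0.5064 0.4212 0.0575] F [-0.3  0.3  0.1] open 0.0004
move cm [ 0.14 -6.99 -0.35] twist [ 0.     0.003 -0.001]
```

```bash
python3 -m jog '{"translation":[[0,-1,-0.1],[0,-1.2,-0.1],[0,-1.2,0],[0,-1.2,0]],"twist":[[0,0,0],[0,0,0],[0,0,0],[0,0,0]],"fingers":[0,0,0,0]}'; python3 plan.py .496 .352 .058
```

```text
time_s: 12.6
position: [0.5026, 0.3934, 0.0646]
orientation: [0.711, 0.046, 0.701, -0.02]
force: [-0.5, 4.0, 3.4]
opening: 0.0004
t 12.6 pos [0.5026 0.3934 0.0646] F [-0.5  4.   3.4] open 0.0004
move cm [ 0.5  -4.21 -0.28] twist [ 0.005  0.012 -0.037]
```

```bash
python3 -m jog '{"translation":[[0.5,-1.4,-0.1],[0.3,-1.4,-0.1],[0.2,-1.4,0]],"twist":[[0,0.006,-0.03],[0,0,-0.01],[0,0,-0.01]],"fingers":[0,0,0]}'; python3 plan.py .496 .352 .058; python3 - <<'E'
from h import *
c=bot.capture('scene');cv2.imwrite('pics/scene12.png',cv2.resize(c['image'][170:300,120:280],None,fx=4.6,fy=4.6,interpolation=cv2.INTER_CUBIC))
E
```

```text
time_s: 12.98
position: [0.4962, 0.3471, 0.0533]
orientation: [0.708, 0.027, 0.705, -0.04]
force: [1.0, -0.6, 0.8]
opening: 0.0001
t 12.97 pos [0.4962 0.3471 0.0533] F [ 1.  -0.6  0.8] open 0.0001
move cm [-0.48  0.47 -0.07] twist [0.004 0.006 0.018]
```

View pics/scene12.png

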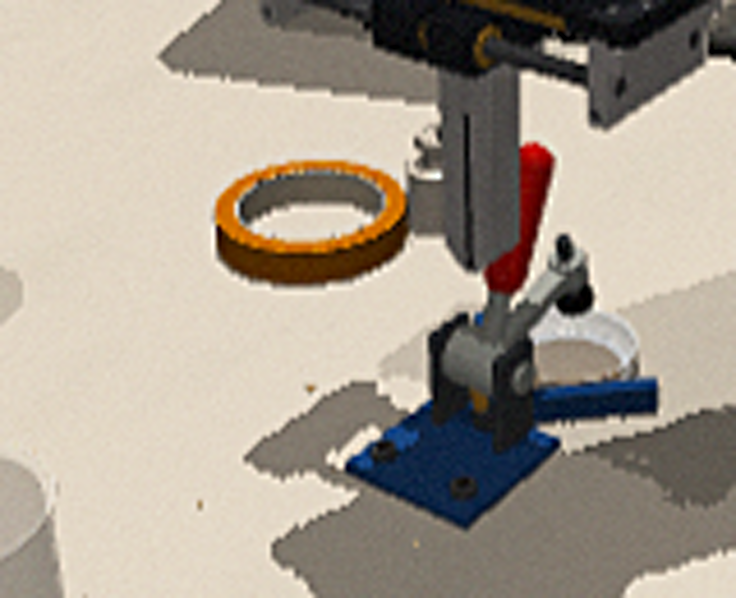

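The handle is past upright with no force on the finger, so it is mid-snap. Backing off and up.

```bash
python3 -m jog '{"translation":[[0,1.5,0],[-2,4,0],[-5,2,0],[-5,0,0],[0,0,0]],"twist":[[0,0,0.01],[0,0,0],[0,0,0],[0,0,0],[0,0,0]],"fingers":[0,0,0,0,0]}'; python3 plan.py .496 .352 .058; python3 - <<'E'
from h import *
c=bot.capture('scene');cv2.imwrite('pics/scene13.png',cv2.resize(c['image'][170:300,160:320],None,fx=4.6,fy=4.6,interpolation=cv2.INTER_CUBIC))
c=bot.capture('wrist');cv2.imwrite('pics/w13.png',c['image'])
E
```

```text
time_s: 13.65
position: [0.5018, 0.4237, 0.1718]
orientation: [0.706, 0.029, 0.707, -0.04]
force: [-0.3, -0.7, -1.1]
opening: 0.0006
t 13.65 pos [0.5018 0.4237 0.1718] F [-0.3 -0.7 -1.1] open 0.0006
move cm [11.48 -7.03  0.12] twist [ 0.002 -0.     0.015]
```

View pics/scene13.png

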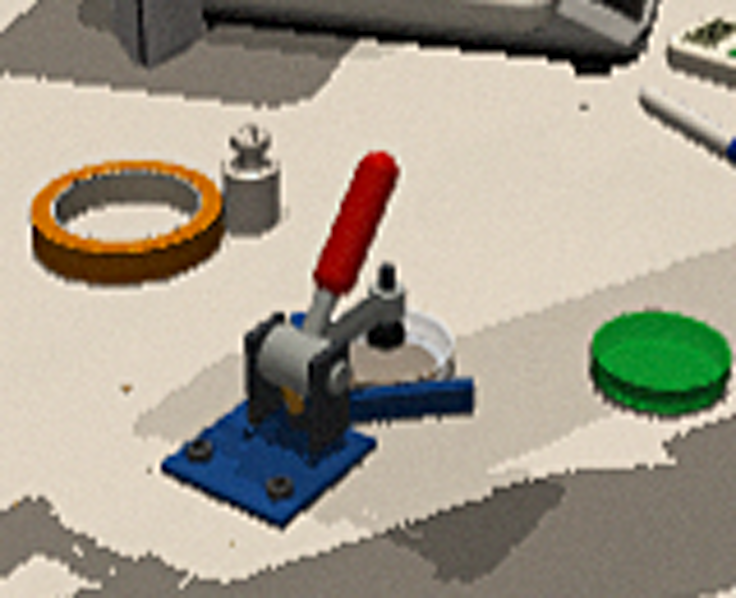

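The lever has swung over and the pad appears to be on the dish lid. I'll move the arm aside and check the lever angle and dish position with the fixed cameras.

```bash
python3 -m jog '{"translation":[[-5,0,0],[-5,0,0],[-5,2,0],[0,4,0],[0,0,0]],"twist":[[0,0,0],[0,0,0],[0,0,0],[0,0,0],[0,0,0]],"fingers":[0,0,0,0,0]}'; python3 - <<'E'
from h import *
t=bot.capture('top');s=bot.capture('scene')
cv2.imwrite('pics/top14.png',cv2.resize(t['image'][170:280,130:260],None,fx=5.5,fy=5.5,interpolation=cv2.INTER_CUBIC))
cv2.imwrite('pics/s14.png',cv2.resize(s['image'][190:290,190:320],None,fx=6,fy=6,interpolation=cv2.INTER_CUBIC))
u=np.array([np.cos(np.radians(84.5)),np.sin(np.radians(84.5)),0]);O=np.array([.4955,.3475,0]);Z=np.array([0,0,1.])
for th in(1.2,1.33,1.40):
    a=th-.67; tip=O-u*.085*np.sin(a)+Z*(.038+.085*np.cos(a)); end=O-u*.094*np.sin(a)+Z*(.038+.094*np.cos(a))
    print(th,'scene tip/end',proj(s,[tip,end]).round(1).tolist(),'top',proj(t,[tip,end]).round(1).tolist())
n=O-.062*u; print('nest',n,'dish centre z8 proj s,t',proj(s,[n+.008*Z]),proj(t,[n+.008*Z]))
np.save('t14.npy',dict(t=t,s=s),allow_pickle=True)
for nm,c in(('s',s),('t',t)):
    h=cv2.cvtColor(c['image'],cv2.COLOR_BGR2HSV);m=cv2.inRange(h,(0,150,60),(8,255,255));m[:180]=0;m[260:]=0;m[:,:135]=0;m[:,300:]=0
    k=max(cv2.findContours(m,0,1)[0],key=len);print(nm,cv2.boxPoints(cv2.minAreaRect(k)).round(1).tolist())
E
```

```text
time_s: 14.38
position: [0.5056, 0.4797, 0.3082]
orientation: [0.7, 0.022, 0.713, -0.048]
force: [-0.3, 0.8, -0.3]
opening: 0.0002
1.2 scene tip/end [[238.3, 205.5], [239.7, 201.0]] top [[186.0, 208.6], [187.5, 208.0]]
1.33 scene tip/end [[241.1, 206.5], [242.7, 202.2]] top [[190.5, 208.9], [192.5, 208.2]]
1.4 scene tip/end [[242.4, 207.4], [244.2, 203.2]] top [[192.8, 209.0], [195.1, 208.4]]
nest [0.48955756 0.28578544 0.        ] dish centre z8 proj s,t [[243.5480692  246.28695769]] [[200.13820976 214.92263092]]
s [[226.8000030517578, 231.10000610351562], [239.1999969482422, 201.39999389648438], [247.1999969482422, 204.6999969482422], [234.8000030517578, 234.39999389648438]]Traceback (most recent call last):
  File "<stdin>", line 13, in <module>
ValueError: max() iterable argument is empty
```

View pics/top14.png

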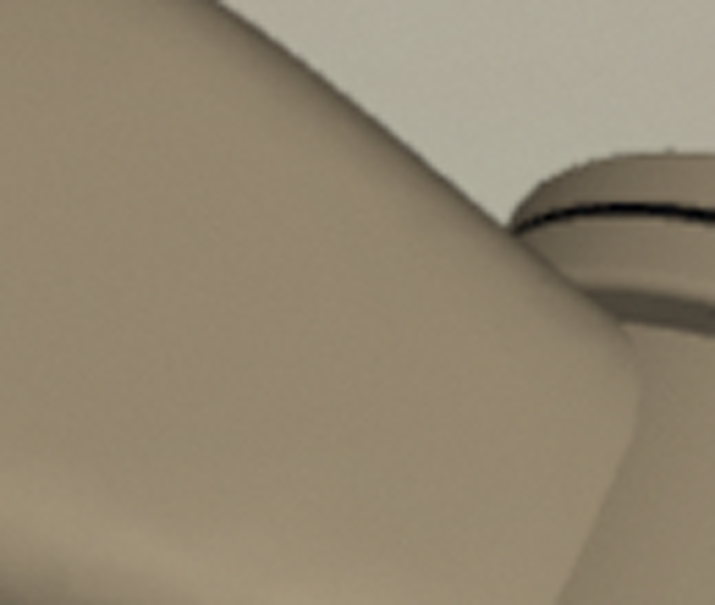

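View pics/s14.png

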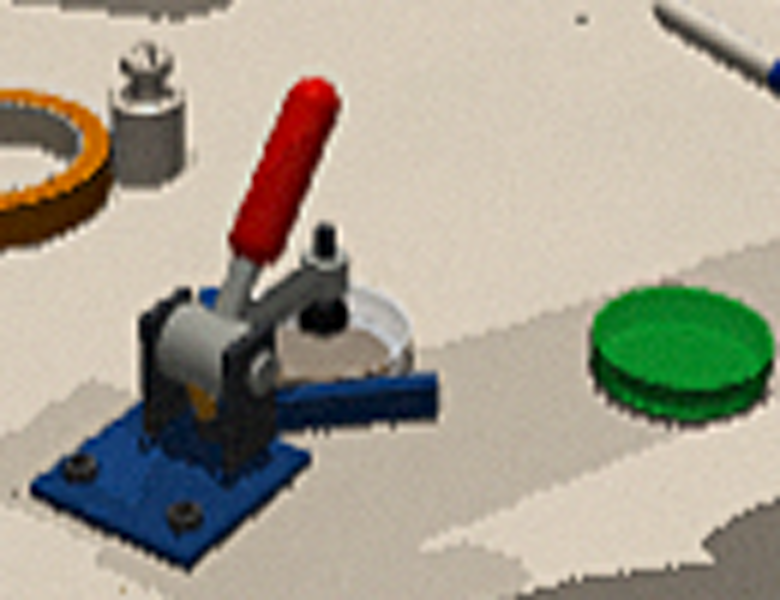

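The handle end, at about (243,203) in the scene, matches the prediction for 1.33 rad (242.7,202.2), and the pad sits on the lid. One more look at the dish, from the robot side with the arm high.

```bash
python3 -m jog '{"translation":[[0,-5,0],[0,-6,0],[0,-6,0],[0,-6,0],[0,-5,0]],"twist":[[0,0,0],[0,0,0],[0,0,0],[0,0,0],[0,0,0]],"fingers":[0,0,0,0,0]}';python3 -m jog '{"translation":[[0,-5,0],[0,-5,0],[0,0,0],[0,0,0]],"twist":[[0,0,0],[0,0,0],[0,0,0],[0,0,0]],"fingers":[0,0,0,0]}'; python3 - <<'E'
from h import *
o=bot.get_obs();c=bot.capture('wrist');cv2.imwrite('pics/w15.png',c['image']);cv2.imwrite('pics/w15c.png',cv2.resize(c['image'][0:160,160:360],None,fx=3.7,fy=3.7,interpolation=cv2.INTER_CUBIC))
t=bot.capture('top');cv2.imwrite('pics/top15.png',t['image'])
np.save('w.npy',dict(c=c,o=o),allow_pickle=True)
E
```

```text
time_s: 15.1
position: [0.4753, 0.1854, 0.314]
orientation: [0.697, 0.02, 0.714, -0.055]
force: [1.1, -0.1, 0.5]
opening: 0.0006
time_s: 15.6
position: [0.4604, 0.0718, 0.3171]
orientation: [0.695, 0.024, 0.716, -0.063]
force: [0.3, 0.9, -0.3]
opening: 0.0005
```

View pics/w15.png

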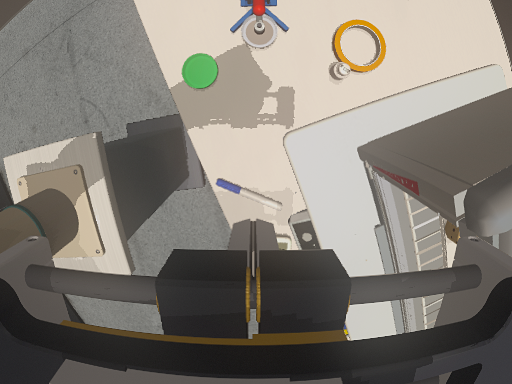

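View pics/w15c.png

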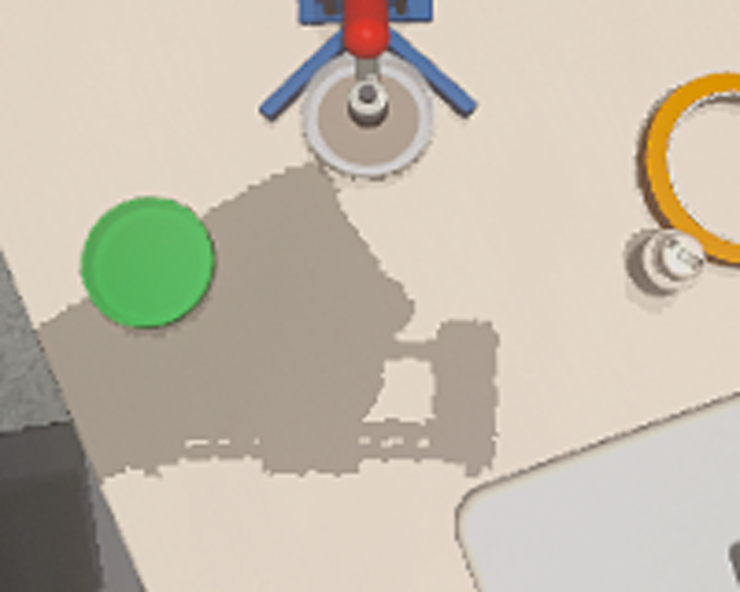

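View pics/top15.png

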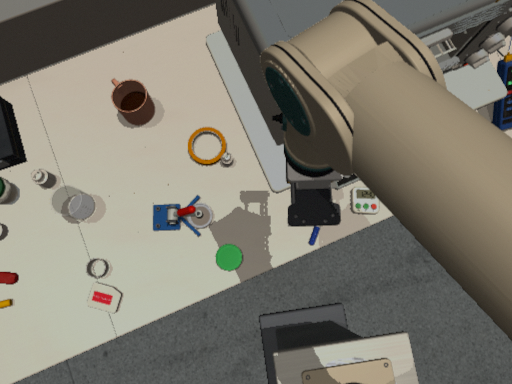

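The dish is centred in the V: top view (201,215) against a predicted (200.1,214.9). The pad stem is on the lid centre, and the green dish, weight, tape, marker and timer have not moved. I'll check that the arm is clear before signing off.

```bash
python3 - <<'E'
from h import *
c=bot.capture('scene');cv2.imwrite('pics/s16.png',c['image']);o=bot.get_obs();print(o['force'],o['moment'],o['tau'].round(1),o['qvel'].round(3),o['joint_positions'].round(2))
E
```

```text
[-0.40244325  0.03377754  0.06334295] [ 0.00872242 -0.11679555  0.02117045] [  0.6 -34.4  -2.4 -20.    0.1   0.2  -0. ] [-0.011  0.004 -0.004 -0.006 -0.003  0.001  0.001] [ 0.15  0.27 -0.53  1.74  0.19  1.22 -0.56]
```

View pics/s16.png

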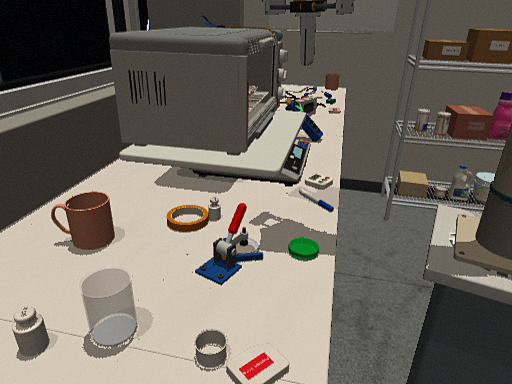

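The arm is clear, the forces are near zero and the scene is undisturbed.

```bash
python3 -c "
from bench import bot
print(bot.sign_off())"
```

```text
the job is handed in; nothing more can be done
None
```

The dish is clamped and the job was handed in at about 16 s. I pushed the dish home in the V with the two slightly open fingertips, then flipped the red lever from behind with the closed fingers.

**Last checks**
- **Dish seated:** a final nudge met about 10 N with no further travel. After clamping, the top view puts the dish centre within about 1 px of the predicted nest.
- **Lever clamped:** the end of the handle matches the 1.33 rad position to within about 1 px in the scene view, and the pad sits in the middle of the lid. The top view could not confirm the lever angle because the arm was in the way.
- **Surroundings:** the green dish, weight, tape roll, marker and timer look unmoved. The arm ended clear of everything, with near-zero force.

**What disagreed**
- **Fingertip position:** the visible fingertips end about 32 mm short of the stated TCP. My first pass went over the dish without touching it, so I corrected for this using the scene and wrist cameras.
- **First lever contact:** it met the handle too close to its end, at about 11 N. I backed off, went 1 cm lower and pushed it through.

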